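Load the last filter plate and draw the catch-locked cassette out of its dock

TASK

Get the photometer's filter cassette ready to carry off: take the filter plate that stands in the small slotted stand and slide it all the way down into the empty slot of the two-slot cassette, while the cassette is still locked in its dock. Then pinch the cassette's two side catches together, lift the cassette upright straight out with both plates in it, and finish still holding it by the catches, steady and clear, roughly 10 cm above the dock. Leave the other things on the bench as they are.

Things in the scene. Friction and masses are not known exactly. Their poses are not given: they have to be found in the camera images.
- dock: fixed grey base plate 92 (x) x 104 (y) x 8 mm thick with low guides (to 24 mm; cassette play about 1.5 mm each way) and, at its +y and -y sides, two aluminium ledges, tops 31 above the bench, under which the catches hook. Origin: centre of the underside, on the bench. Position and yaw vary; it may change places with the stand
- cassette: white block 60 (x) x 47 (y) x 50 mm high, seated 8 above the bench, axes as the dock's. Origin: centre of its underside; z up. Two plate slots open at the top, 8 wide (x), 35 long (y), 46 deep, mouths chamfered 2 mm, centred at x = -20 (empty) and x = +20 (full). Spring catches on its +y and -y sides. About 0.26 kg without plates
- free_slot (a point): centre of the floor of the empty slot (46 mm below the cassette's top face, 4 mm above its underside); axes as the cassette's: the slot is 8 wide along x, 35 long along y. A plate fully home has its origin here
- full_slot (a point): the same point of the slot already filled by the seated plate
- pad_left (a point): centre of the outer face of the left (+y) catch's ribbed grey finger pad: 24 wide (x), 26 high (z), 6 thick; at rest 32.5 from the cassette's centre plane and 53 above its underside (pad from 40 to 66). Axes as the cassette's. Rest width over both pads 65; fully pinched 49
- pad_right (a point): the same for the right (-y) catch
- catch_left (a joint): inward travel of the left catch in m: 0 out (hooked 5 mm under the dock's ledge), 0.008 fully pressed; beyond about 0.005 it is free of the ledge when the cassette is centred. Spring 2 N at rest, 6 N fully pressed. It springs back when let go
- catch_right (a joint): the same for the right catch
- loose_plate: the plate to load: flat metal-framed blade 5 mm thick (its x), 32 wide (y), 54 high, foot slightly narrowed; centred on top a grip tab 10 thick (x), 16 wide (y), 24 high: 78 in all. Origin: centre of the underside, z up. Both faces alike. About 0.05 kg. At the start it stands upright, loosely, in the stand, its underside 6 above the bench, axes as the stand's
- seated_plate: a plate of the same shape, already in the +x slot; its tab is 40 mm, centre to centre, from the tab of a plate in the empty slot, so fingers opened wide there would strike it (an opening of about 25 mm clears it)
- stand: fixed grey slotted block 44 (x) x 60 (y) x 30 high on a foot 64 x 74 x 6. Slot in the top 7 wide (x), 34 long (y), 24 deep. Origin: centre of the underside, on the bench. Position and yaw vary.
- petri_dish: closed clear petri dish, 61 mm across, 16 high (mm); bystander, leave alone. Origin: centre of the underside
- tape_roll: roll of tape lying flat, 96 across, 25 high (mm); bystander, leave alone. Origin: centre of the underside
- control_vial: small screw-cap vial, 24 across, 48 high (mm); bystander, leave alone. Origin: centre of the underside
- reagent: screw-cap reagent bottle, 48 across, 96 high (mm); bystander, leave alone. Origin: centre of the underside
- timer: digital timer standing on edge, 24 x 72 x 60 (mm); bystander, leave alone. Origin: centre of the underside
- tally_counter: round hand tally counter, 63 x 52 x 25 (mm); bystander, leave alone. Origin: centre of the underside
Mind the look-alikes: they are no part of the job. Leave any blue or green look-alike of the loose_plate alone.

How it is judged:
By the outcome, as a careful person would: the job done as asked, in the order asked, and still so for the second after the job is handed in, while the arm keeps its last pose, push and grip.
It also fails if it takes over 67 s, if anything falls off the work surface, if the arm or the gripper's body presses on something with over 40 N, if the wrist force passes 120 N, or if a joint passes its speed limit or range.

ROBOT

A 6-joint arm with a two-finger parallel gripper is mounted at the origin on a cart in front of the work surface, level with it; the furniture and walls round the work are solid. World frame = base frame: x ahead of the robot, y to its left, z up, the work surface at z = 0. Lengths are in m, angles in rad, forces in N, time in s.
With the tool pointing down it reaches from about 0.3 to 0.875 m from the base axis. Payload 6.4 kg.
Tool frame: the origin (TCP) lies on the centre line of the jaws, within the pads' length; the fingertips stand 25 mm ahead of it and the grasp point (between the pads) lies 6 mm ahead of it (ctrl.tip_reach is the distance from the TCP to the fingertips, in m); z points along the fingers, y is the line along which they close (so a half turn about z gives the same grasp; the last joint's range is limited). The gripper opens to 85 mm and grips with 20 to 120 N. Pads are 22 mm wide; open, the fingers measure 114 mm over their backs; the gripper's body (76 mm by 85 mm) begins 54 mm behind the grasp point. The pads swing forward as they close: fully open they stand 13 mm farther back than shut.
Start: joints at [1.024, 0.181, 1.607, -0, 1.354, -0.206], TCP at [0.192, 0.542, 0.256] pointing down, gripper open.
Joint ranges: [-2.99, 2.99], [-0.89, 2.07], [0.3, 2.58], [-1.14, 4.28], [0, 2.63], [-3.12, 3.12]. Speed limits (rad/s): [2.57, 2.57, 3.01, 3.14, 3.14, 3.14].

INTERFACE

Orientations are given as a unit quaternion [w, x, y, z].
In Python, from bench import ctrl gives the robot as it stands.
- The arm moves only by the tool servo_tool, never from a script. Its argument "motion" is a list that holds one entry, the list of rows, each a list of 5 numbers: the shift along the tool's x, y, z in cm, then the turn about the tool's z in degrees, then the closure, from -1 (fully open) to 1 (shut). In form: [[[dx, dy, dz, twist, claw], ...]]. A call has 1 to 5 rows; each row is the pose to reach, as a shift and turn from the pose commanded when the call began, along the tool's axes at that moment; what a row does not reach only later rows make up. A row lasts 1/10 s, in which the tool goes at most 50 mm and 8.59 degrees, less where a joint would pass 70% of its speed; a pose out of reach is approached as far as the arm can. A call with a gripper value outside its range is refused whole. The fingers move at their own pace and stop on an object; the grip force is fixed at half the most. Time passes only in rows, so rows that repeat a pose let the fingers close. It gives the time, the measured TCP pose, the force, the opening and the grip force at its end, in the units of the state.
- ctrl.get_obs(): the state, without advancing time (a new reading comes with each control period).
- ctrl.camera(name): name is "scene" or "top" or "wrist"; returns a dict with "pixels" (420x560x3 uint8, red, green, blue), "depth" (420x560 float32, m along the optical axis (not along the pixel's ray), 0 where there is no reading), "fx", "fy", "cx", "cy" (pixels), "k1" (the pictures are not rectified: a ray, as slopes to the right and down, at radius r is drawn at 1 + k1 r^2 times it, then the intrinsics apply), "R" (3x3) and "t" (3): a world point X has camera coordinates R X + t; the wrist camera has in their place "hand_eye" (4x4, takes a point from camera to tool coordinates, whose origin is the TCP and whose axes are the flange's). Camera axes: x right, y down, z forward; pixel columns grow to the right and rows downward; lengths in m; the calibration is good to about 2 mm. A picture is of the moment at which its call begins: read the wrist's pose just before it.
- ctrl.hand_in(): hands the job in; it is judged then, once.
The state is a dict: "time_s": time; "q": joint angles; "dq": joint speeds; "joint_efforts": joint torques, N m; "eef_pos": TCP position; "eef_rot": TCP orientation; "wrist_force": force on the tool from outside, world axes, zero at the start; "torque": the same for the moment, N m; "opening": opening from 0.0 (shut) to 1.0 (fully open); "grasp_force": force on a finger pad.
Only numpy, scipy, OpenCV 4.12 (cv2) and the standard library are available. Lean on these libraries where they do the work, as an engineer would, in place of code of your own. Each camera call takes 0.05 s, during which the arm holds its last target. There are 200 camera calls.

## Working session

There is one attempt and no reset: what is moved stays moved. The work goes in short steps, Python scripts to look and compute and a tool call to move; the robot and the scene stay as the last step left them, time stands still between calls to the robot, and variables do not carry over. Pictures are saved under pics/ and viewed, at most 10 in all, crops included, and the job is handed in when it is done.

Besides the shell and the picture viewer there is one more tool, called as name(argument=value, ...), one argument or row to a line, values as JSON. servo_tool: Moves the arm, as the interface text tells. Its arguments: {"type":"object","properties":{"motion":{"type":"array"}},"required":["motion"]}

```bash
mkdir -p pics; ls
cat > h.py <<'E'
import numpy as np, cv2, pickle
from bench import ctrl
from scipy.spatial.transform import Rotation as Ro
def snap(n):
    o=ctrl.get_obs(); c=ctrl.camera(n)
    if n=="wrist":
        w,x,y,z=o["eef_rot"]; T=np.eye(4);T[:3,:3]=Ro.from_quat([x,y,z,w]).as_matrix();T[:3,3]=o["eef_pos"]
        M=T@np.array(c["hand_eye"]); c["Rc"]=M[:3,:3]; c["o"]=M[:3,3]
    else:
        R=np.array(c["R"]); c["Rc"]=R.T; c["o"]=-R.T@np.array(c["t"])
    return c
def save(c,f,crop=None,s=1):
    im=c["pixels"][:,:,::-1]
    if crop: x0,y0,x1,y1=crop; im=im[y0:y1,x0:x1]
    cv2.imwrite(f,cv2.resize(im,None,fx=s,fy=s,interpolation=cv2.INTER_CUBIC))
def rays(c,uv):
    uv=np.atleast_2d(np.array(uv,float))
    K=np.array([[c["fx"],0,c["cx"]],[0,c["fy"],c["cy"]],[0,0,1.]])
    p=cv2.undistortPoints(uv[:,None],K,np.array([c["k1"],0,0,0.]))[:,0]
    return np.c_[p,np.ones(len(p))]
def onplane(c,uv,z):
    d=rays(c,uv)@c["Rc"].T; return c["o"]+d*((z-c["o"][2])/d[:,2:3])
def cloud(c):
    h,w=c["depth"].shape; u,v=np.meshgrid(np.arange(w),np.arange(h))
    r=rays(c,np.c_[u.ravel(),v.ravel()]); P=(r*c["depth"].reshape(-1,1))@c["Rc"].T+c["o"]
    P[c["depth"].ravel()==0]=np.nan
    return P.reshape(h,w,3)
E
python3 - <<'E'
from h import *
o=ctrl.get_obs();print(o["eef_rot"],o["wrist_force"],ctrl.tip_reach)
ims=[]
for n in("scene","top","wrist"):
    c=snap(n); pickle.dump(c,open(n+"0.pkl","wb")); save(c,f"pics/{n}0.png"); print(n,c["o"],c["Rc"][:,2],c["fx"],c["k1"],(c["depth"]>0).mean())
    if n=="wrist":print(c["hand_eye"])
E
```

```text
pics
[-3.20035025e-04  1.69585492e-01  9.85515078e-01 -8.30219995e-04] [ 0.09364409 -0.29495204  0.88694692] 0.025
scene [0.09398966 0.83640807 0.68680974] [ 0.38649569 -0.7480661  -0.53946102] 398.7303913594512 0.0036200387782089638 0.9960714285714286
top [ 0.35003917 -0.00436033  1.27230447] [ 1.28323473e-01 -7.43722215e-04 -9.91732087e-01] 426.1727237639102 -0.004313016662670401 0.9961819727891157
wrist [0.11378949 0.57039179 0.37310765] [ 0.30166132 -0.10951232 -0.9471048 ] 313.67986379771367 -0.014663992095818219 0.9959268707482993
[[ 1.20760252e-03 -9.47001894e-01 -3.21225708e-01  8.33234080e-02]
 [ 9.99998336e-01  1.58274553e-03 -9.06722263e-04  8.94652560e-04]
 [ 1.36708625e-03 -3.21224078e-01  9.47002229e-01 -1.17612521e-01]
 [ 0.00000000e+00  0.00000000e+00  0.00000000e+00  1.00000000e+00]]
```

View pics/scene0.png

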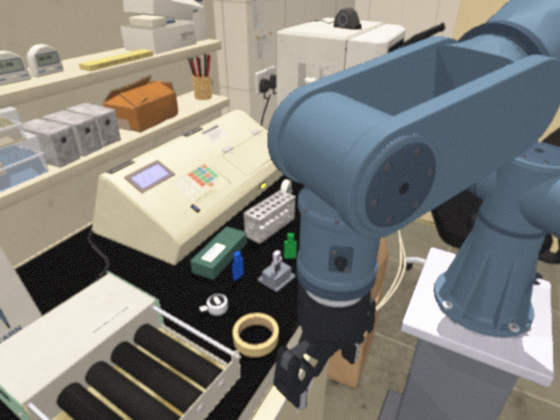

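View pics/top0.png

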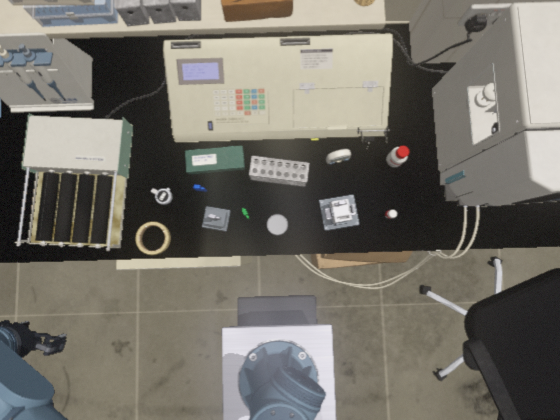

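The top view shows the stand with a grey plate at about (215,217) and the dock with the white cassette at about (339,212). The blue look-alike is at (199,188) and the green one at (245,213). Candidates for the loose plate are the grey plate in the stand at (215,217) (scene view 277,265), blue (199,188), green (245,213) and the plate already in the cassette (about 347,212). I choose the grey one standing in the stand and check it in a close crop.

Run:
```python
from h import *
c=pickle.load(open("top0.pkl","rb")); im=c["pixels"][:,:,::-1]
f=lambda x,y:cv2.resize(im[y-25:y+25,x-32:x+32],None,fx=6,fy=6,interpolation=cv2.INTER_CUBIC)
s=pickle.load(open("scene0.pkl","rb"))["pixels"][:,:,::-1]
g=cv2.resize(s[220:300,225:325],(384,300),interpolation=cv2.INTER_CUBIC)
cv2.imwrite("pics/crop1.png",np.vstack([np.hstack([f(215,217),f(339,212)]),np.hstack([g,g*0])]))
P=cloud(c)
print(P[195:235,280:282,2].mean())
for n,(x,y) in dict(stand=(215,217),dock=(339,212)).items():
    Q=P[y-24:y+24,x-26:x+26].reshape(-1,3)
    for lo,hi in [(.004,.012),(.02,.034),(.04,.064),(.066,.095),(.09,.12)]:
        m=(Q[:,2]>lo)&(Q[:,2]<hi); q=Q[m]
        if m.sum()>4: r=cv2.minAreaRect(q[:,:2].astype(np.float32)*1000); print(n,lo,hi,m.sum(),np.median(q[:,2]).round(4),np.round(r[0],1),np.round(r[1],1),round(r[2],1))
```

```text
0.007869889653423839
stand 0.004 0.012 339 0.0057 [471.8 173.3] [152.9 141.2] 88.5
stand 0.02 0.034 252 0.0302 [466.3 170.9] [60.4 44. ] 78.3
stand 0.04 0.064 10 0.057 [465.5 170.3] [31.   4.5] 77.0
stand 0.066 0.095 27 0.0836 [466.1 170.5] [15.5  9.9] 77.2
dock 0.004 0.012 588 0.0076 [ 476.1 -197.9] [153.3 141.3] 88.3
dock 0.02 0.034 122 0.0275 [ 473.9 -196.1] [72.6 86.5] 7.4
dock 0.04 0.064 318 0.0583 [ 473.6 -193.6] [60.8 60.2] 9.5
dock 0.066 0.095 76 0.0756 [ 480.7 -194.8] [35.9 66.2] 7.7
dock 0.09 0.12 15 0.0922 [ 493.6 -192.6] [ 9.4 15. ] 10.2
```

View pics/crop1.png

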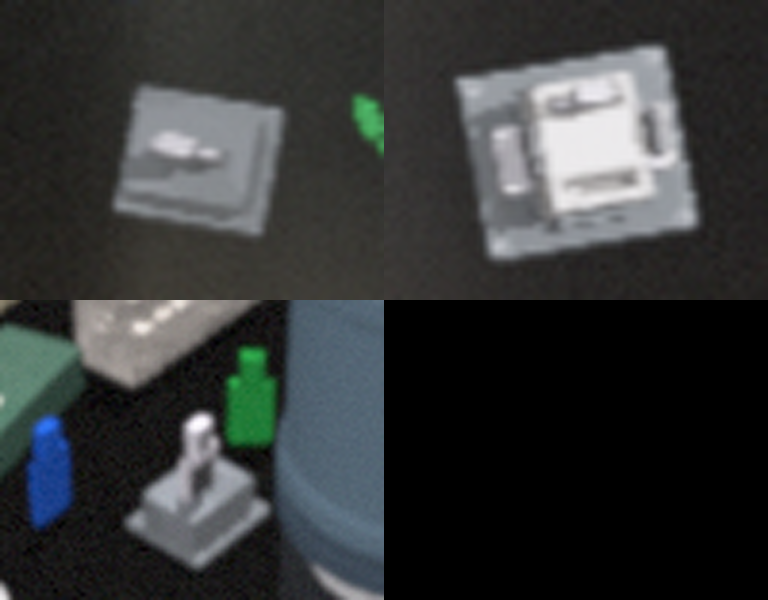

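The crop confirms it: the grey framed plate with a pale tab stands in the stand, at (180,145) top-left and (200,450) bottom-left, while blue and green stand free on the bench. The cassette's filled slot is at (585,95), on its +x side. The empty slot is at (600,180). Sizes and heights (31 x 5 blade, 15.5 x 10 tab, cassette top 58) agree with the text.

```bash
cat >> h.py <<'E'
def plan(x,y,z,yang):
    o=ctrl.get_obs(); w,a,b,c=o["eef_rot"]; R=Ro.from_quat([a,b,c,w]).as_matrix()
    d=R.T@(np.array([x,y,z])-o["eef_pos"])*100
    ya=np.degrees(np.arctan2(R[1,1],R[0,1])); tw=-(yang-ya+180)%360; tw=tw-360 if tw>180 else tw
    tw=-(((yang-ya)+180)%360-180)
    print("t",round(o["time_s"],2),"p",np.round(o["eef_pos"],4),"yang",round(ya,2),"shift cm",d.round(2),"twist",round(tw,2),"tilt",R[2,:2].round(4),"F",np.round(o["wrist_force"],1),"op",round(o["opening"],3),"gf",o["grasp_force"])
E
python3 - <<'E'
from h import *
plan(.4665,.1705,.20,-12.5)
E
```

```text
t 0.15 p [0.192  0.5416 0.2556] yang 70.47 shift cm [-38.28 -25.79   5.58] twist 82.97 tilt [ 0.0003 -0.0013] F [-0.2  0.9 -0.4] op 1.001 gf 0.0
```

servo_tool(
  motion=[
    [[-38.3,-25.8,4,83,-1],[-38.3,-25.8,4,83,-1],[-38.3,-25.8,4,83,-1],[-38.3,-25.8,4,83,-1],[-38.3,-25.8,4,83,-1]],
  ],
)

```text
time_s: 0.65
eef_pos: [0.3409, 0.3401, 0.2344]
eef_rot: [0.0, 0.521, 0.853, -0.0]
wrist_force: [1.4, -0.0, -0.4]
opening: 1.008
grasp_force: 0.0
```

Run:
```python
from h import *
plan(.4665,.1705,.20,-12.5)
```

```text
t 0.65 p [0.3409 0.3401 0.2344] yang 27.18 shift cm [-20.82   3.43   3.44] twist 39.68 tilt [-0.  0.] F [ 1.4 -0.  -0.4] op 1.008 gf 0.0
```

servo_tool(
  motion=[
    [[-20.8,3.4,3.4,39.7,0],[-20.8,3.4,3.4,39.7,0],[-20.8,3.4,3.4,39.7,0.4],[-20.8,3.4,3.4,39.7,0.4],[-20.8,3.4,3.4,39.7,0.4]],
  ],
)

```text
time_s: 1.15
eef_pos: [0.4685, 0.1691, 0.1999]
eef_rot: [0.0, 0.781, 0.624, -0.0]
wrist_force: [0.1, 1.3, 0.8]
opening: 0.301
grasp_force: 0.0
```

servo_tool(
  motion=[
    [[0,0,0,0,0.4],[0,0,0,0,0.4],[0,0,0,0,0.4]],
  ],
)

```text
time_s: 1.45
eef_pos: [0.4659, 0.1739, 0.2008]
eef_rot: [-0.0, 0.777, 0.629, -0.0]
wrist_force: [0.8, 0.6, 0.1]
opening: 0.305
grasp_force: 0.0
```

```bash
cat >> h.py <<'E'
def bands(c,xy,rad,bs,name=""):
    P=cloud(c).reshape(-1,3); P=P[np.hypot(P[:,0]-xy[0],P[:,1]-xy[1])<rad]
    for lo,hi in bs:
        q=P[(P[:,2]>lo)&(P[:,2]<hi)]
        if len(q)>6:
            r=cv2.minAreaRect(q[:,:2].astype(np.float32)*1000); print(name,lo,hi,len(q),np.median(q[:,2]).round(4),np.round(r[0],1),np.round(r[1],1),round(r[2],1))
E
python3 - <<'E'
from h import *
plan(.4665,.1705,.20,-12.5)
c=snap("wrist"); save(c,"pics/w1.png"); pickle.dump(c,open("w1.pkl","wb"))
bands(c,(.466,.1705),.05,[(.003,.01),(.026,.034),(.056,.064),(.079,.09)])
bands(snap("top"),(.466,.1705),.05,[(.003,.01),(.026,.034),(.056,.064),(.079,.09)],"top")
E
```

```text
t 1.45 p [0.4659 0.1739 0.2008] yang -12.03 shift cm [-0.32  0.13  0.08] twist 0.47 tilt [ 0.0002 -0.0004] F [0.8 0.6 0.1] op 0.305 gf 0.0
 0.003 0.01 1465 0.006 [468.3 172. ] [74.3 64. ] 78.7
 0.026 0.034 2324 0.0301 [468.2 172.2] [60.3 44.1] 78.5
 0.056 0.064 62 0.0601 [471.2 183.3] [8.8 9.4] 73.3
 0.079 0.09 245 0.0839 [468.4 172.5] [15.9 10.5] 78.7
top 0.003 0.01 136 0.006 [468.  146.8] [50.6 93. ] 89.6
top 0.026 0.034 124 0.031 [463.5 157.6] [33.  44.2] 79.9
```

View pics/w1.png

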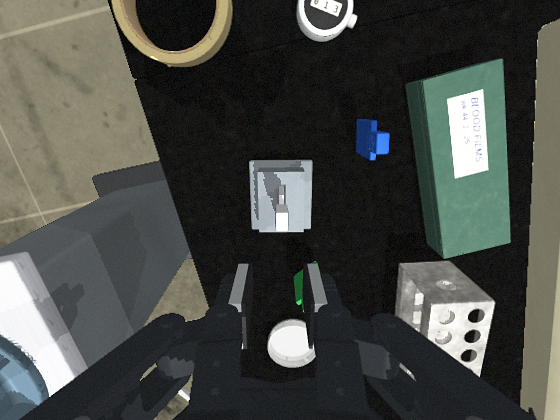

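The wrist picture shows the plate's tab at (281,218) in the stand (280,195), with blue at (372,140) and green behind the fingers at (305,288). Wrist and top positions agree to about 2 mm.

Run:
```python
from h import *
plan(.4680,.1720,.120,-11.5)
```

```text
t 1.55 p [0.466  0.1741 0.201 ] yang -12.02 shift cm [-0.16  0.24  8.1 ] twist -0.52 tilt [0.0002 0.0003] F [ 0.2 -0.2  0.2] op 0.303 gf 0.0
```

servo_tool(
  motion=[
    [[-0.15,0.25,4.1,-0.5,0.4],[-0.15,0.25,8.1,-0.5,0.4],[-0.15,0.25,8.1,-0.5,0.4],[-0.15,0.25,8.1,-0.5,0.4],[-0.15,0.25,8.1,-0.5,0.4]],
  ],
)

```text
time_s: 2.05
eef_pos: [0.4701, 0.1716, 0.1219]
eef_rot: [0.001, 0.775, 0.632, 0.001]
wrist_force: [0.3, -0.0, -0.8]
opening: 0.3
grasp_force: 0.0
```

Run:
```python
from h import *
c=snap("wrist"); save(c,"pics/w2.png"); pickle.dump(c,open("w2.pkl","wb"))
bands(c,(.468,.172),.05,[(.003,.01),(.026,.034)])
bands(c,(.468,.172),.015,[(.056,.0615),(.079,.0875)])
P=cloud(c)
plan(.468,.172,.088,-11.5)
```

```text
0.003 0.01 2352 0.006 [468.3 172.3] [73.9 64.1] 78.6
 0.026 0.034 4023 0.03 [468.2 172.2] [60.9 44.2] 78.6
 0.056 0.0615 87 0.0598 [471.5 182.6] [6.8 6.8] 78.0
 0.079 0.0875 518 0.0838 [468.6 172.5] [16.4 10.2] 78.2
t 2.1 p [0.4703 0.1715 0.1221] yang -11.65 shift cm [-0.   -0.25  3.41] twist -0.15 tilt [0.0013 0.0039] F [-0.3  0.1  0.2] op 0.303 gf 0.0
```

View pics/w2.png

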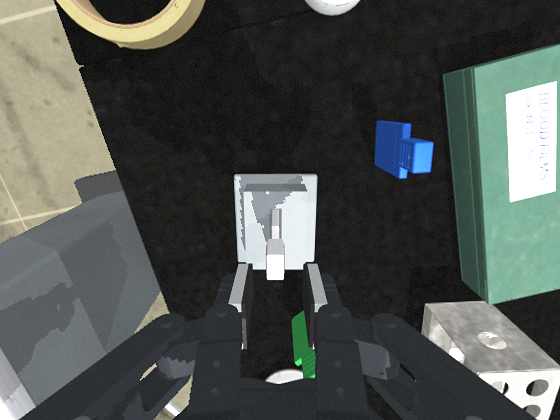

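The tab at (276,262) is centred between the pads (238 and 315).

servo_tool(
  motion=[
    [[0,-0.1,1.7,0,0.4],[0,-0.1,3.4,0,0.4],[0,-0.1,3.4,0,0.4],[0,-0.1,3.4,0,0.4],[0,-0.1,3.4,0,0.4]],
  ],
)

```text
time_s: 2.6
eef_pos: [0.4689, 0.1713, 0.0873]
eef_rot: [0.001, 0.775, 0.631, 0.001]
wrist_force: [0.5, -0.3, 0.8]
opening: 0.303
grasp_force: 0.0
```

Run:
```python
from h import *
plan(.4684,.1724,.088,-11.5)
```

```text
t 2.6 p [0.4689 0.1713 0.0873] yang -11.69 shift cm [ 0.09 -0.07 -0.07] twist -0.19 tilt [0.0008 0.0026] F [ 0.5 -0.3  0.8] op 0.303 gf 0.0
```

Good. Close.

servo_tool(
  motion=[
    [[0.1,0,0,0,0.6],[0.1,0,0,0,0.9],[0.1,0,0,0,1],[0.1,0,0,0,1],[0.1,0,0,0,1]],
  ],
)

```text
time_s: 3.1
eef_pos: [0.4688, 0.1723, 0.0868]
eef_rot: [0.0, 0.775, 0.631, 0.001]
wrist_force: [-1.5, 1.1, 5.9]
opening: 0.105
grasp_force: 60.3
```

Run:
```python
from h import *
plan(.4684,.1724,.16,-11.5)
```

```text
t 3.1 p [0.4688 0.1723 0.0868] yang -11.7 shift cm [ 0.   -0.03 -7.32] twist -0.2 tilt [0.0007 0.0017] F [-1.5  1.1  5.9] op 0.105 gf 60.25545537471771
```

servo_tool(
  motion=[
    [[0,0,-1.5,0,1],[0,0,-4,0,1],[0,0,-8,0,1],[0,0,-12.5,0,1],[0,0,-12.5,0,1]],
  ],
)

```text
time_s: 3.6
eef_pos: [0.4718, 0.1727, 0.2174]
eef_rot: [0.003, 0.775, 0.631, 0.005]
wrist_force: [0.1, 1.2, 0.6]
opening: 0.101
grasp_force: 59.5
```

Run:
```python
from h import *
plan(.4684,.1724,.212,-11.5)
c=snap("top"); 
bs=[(.004,.0115),(.056,.060),(.0725,.0765),(.088,.095)]
bands(c,(.474,-.195),.075,bs,"top")
bands(c,(.474,-.195),.038,bs[1:2],"top")
plan(.455,-.199,.212,8.5)
```

```text
t 3.6 p [0.4718 0.1727 0.2174] yang -11.69 shift cm [-0.1  -0.33  0.54] twist -0.19 tilt [0.0038 0.0114] F [0.1 1.2 0.6] op 0.101 gf 59.454360008239746
top 0.004 0.0115 506 0.0077 [ 475.9 -192.5] [142.8 144.8] 17.8
top 0.056 0.06 172 0.0582 [ 473.8 -192.9] [60.2 59.1] 8.5
top 0.0725 0.0765 23 0.0736 [ 473.1 -196. ] [20.1 65.3] 6.6
top 0.088 0.095 17 0.0914 [ 495.  -192.2] [16.6  8.8] 88.2
top 0.056 0.06 172 0.0582 [ 473.8 -192.9] [60.2 59.1] 8.5
t 3.65 p [0.4702 0.1725 0.2144] yang -11.69 shift cm [-36.68   6.04   0.19] twist -20.19 tilt [0.0024 0.0072] F [-0.3 -0.5 -1.9] op 0.098 gf 59.453558921813965
```

servo_tool(
  motion=[
    [[-36.7,6,0,-20.2,1],[-36.7,6,0,-20.2,1],[-36.7,6,0,-20.2,1],[-36.7,6,0,-20.2,1],[-36.7,6,0,-20.2,1]],
  ],
)

```text
time_s: 4.15
eef_pos: [0.457, -0.065, 0.2094]
eef_rot: [-0.001, 0.652, 0.758, -0.0]
wrist_force: [1.4, -0.1, 0.3]
opening: 0.099
grasp_force: 59.4
```

Run:
```python
from h import *
plan(.462,-.248,.212,8.5)
```

```text
t 4.15 p [ 0.457  -0.065   0.2094] yang 8.54 shift cm [-18.17  -2.23  -0.28] twist 0.04 tilt [ 0.0011 -0.0017] F [ 1.4 -0.1  0.3] op 0.099 gf 59.380114674568176
```

servo_tool(
  motion=[
    [[-18,-2.2,0,0,1],[-18,-2.2,0,0,1],[-18,-2.2,0,0,1],[-18,-2.2,0,0,1],[-18,-2.2,0,0,1]],
  ],
)

```text
time_s: 4.65
eef_pos: [0.4622, -0.2486, 0.2092]
eef_rot: [-0.001, 0.655, 0.756, -0.0]
wrist_force: [0.0, 0.4, -0.9]
opening: 0.104
grasp_force: 59.4
```

servo_tool(
  motion=[
    [[0,0,0,0,1],[0,0,0,0,1],[0,0,0,0,1]],
  ],
)

```text
time_s: 4.95
eef_pos: [0.463, -0.2435, 0.2103]
eef_rot: [-0.001, 0.652, 0.758, 0.0]
wrist_force: [0.5, -0.6, -0.6]
opening: 0.101
grasp_force: 59.4
```

Run:
```python
from h import *
c=snap("wrist"); save(c,"pics/w3.png"); pickle.dump(c,open("w3.pkl","wb"))
bands(c,(.474,-.194),.08,[(.005,.011),(.029,.033),(.056,.060),(.0725,.0765),(.088,.095)],"w")
P=cloud(c).reshape(-1,3)
d=snap("top"); bands(d,(.474,-.194),.08,[(.056,.060),(.0725,.0765),(.088,.095)],"top")
plan(.455,-.199,.212,8.5)
```

```text
w 0.005 0.011 3902 0.008 [ 475.7 -195. ] [ 92.1 104.3] 8.0
w 0.029 0.033 568 0.031 [ 478.7 -194.5] [47.9 87.8] 0.9
w 0.056 0.06 3003 0.0579 [ 475.3 -192. ] [60.1 60.2] 8.3
w 0.0725 0.0765 441 0.0738 [ 481.7 -194.1] [35.5 65.1] 7.7
w 0.088 0.095 281 0.0899 [ 495.4 -192.1] [10.1 16.1] 7.7
top 0.056 0.06 125 0.0584 [ 481.5 -186.5] [47.3 70.2] 51.7
top 0.0725 0.0765 10 0.074 [ 480.3 -176.2] [17.5 42.2] 46.0
top 0.088 0.095 14 0.0901 [ 493.6 -192.4] [ 7.5 14.8] 23.8
t 5.05 p [ 0.4633 -0.2438  0.2107] yang 8.6 shift cm [ 4.55 -0.15 -0.13] twist 0.1 tilt [ 0.0001 -0.    ] F [-0.3 -0.3 -0.2] op 0.099 gf 59.38251793384552
```

View pics/w3.png

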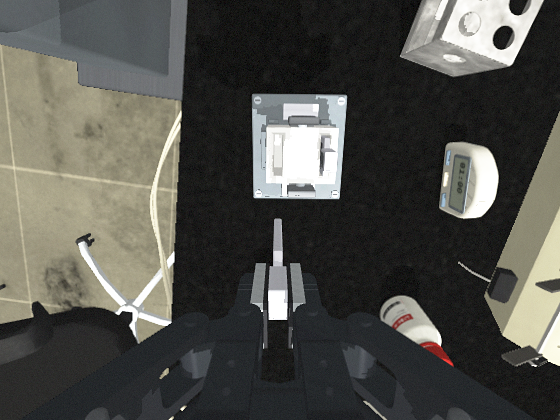

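The cassette is at (300,152) with the free slot at (278,152) and the full one at (327,152). The held plate's blade runs from (278,220) to (278,290), hanging straight. Next I measure the held plate relative to the slot in the same view.

Run:
```python
from h import *
c=pickle.load(open("w3.pkl","rb")); P=cloud(c)
a=np.radians(8.0); ex=np.array([np.cos(a),np.sin(a)]); ey=np.array([-ex[1],ex[0]]); o=np.array([.4756,-.1949])
L=np.dstack([(P[...,:2]-o)@ex*1000,(P[...,:2]-o)@ey*1000,P[...,2]*1000])
# held plate: region rows 215-320, cols 265-292
for r in range(216,320,8):
    row=L[r,262:296]; m=(row[:,2]>100)&(row[:,2]<215)&(abs(row[:,0]+20)<9)
    q=row[m]; 
    if len(q): print(r,len(q),q.min(0).round(1),q.max(0).round(1))
# slot: rows/cols with z<56 inside the cassette outline
m=(abs(L[...,0]+20)<8)&(abs(L[...,1])<22)&(L[...,2]<54); q=L[m]; print("slot",len(q),np.percentile(q,[2,50,98],axis=0).round(1))
m=(L[...,2]>56.5)&(L[...,2]<59.5)&(abs(L[...,1])<8)&(L[...,0]<0); q=L[m]
h,e=np.histogram(q[:,0],bins=np.arange(-34,0,1)); print(list(zip(e[:-1].astype(int),h)))
m=(L[...,2]>56.5)&(L[...,2]<59.5)&(abs(L[...,0]+20)<3); q=L[m]
h,e=np.histogram(q[:,1],bins=np.arange(-34,34,2)); print(list(zip(e[:-1].astype(int),h)))
```

```text
224 8 [-21.7 -31.1 142.7] [-17.3 -30.  145.7]
232 8 [-21.6 -31.  156.7] [-17.5 -29.8 159.6]
240 10 [-22.  -35.3 158.5] [-16.8 -30.  170.8]
248 10 [-21.8 -31.2 178.5] [-17.2 -29.9 181.5]
256 10 [-21.8 -34.  182.2] [-17.2 -33.  184.3]
264 25 [-27.  -38.3 182.7] [-11.3 -33.5 191.9]
272 34 [-26.7 -38.9 190.1] [-11.2 -33.8 199.1]
280 34 [-26.3 -38.8 197.9] [-11.6 -34.2 205.9]
288 34 [-26.  -39.2 204.2] [-12.  -33.9 212.9]
296 20 [-23.6 -42.  206.5] [-15.1 -40.7 208.4]
304 20 [-23.6 -46.1 206.6] [-15.  -44.8 208.4]
312 20 [-23.6 -50.4 206.5] [-14.9 -49.  208.5]
slot 378 [[-23.9 -17.8  10.7]
 [-19.6  -5.3  12.6]
 [-15.9  13.4  52.8]]
[(np.int64(-34), np.int64(0)), (np.int64(-33), np.int64(0)), (np.int64(-32), np.int64(0)), (np.int64(-31), np.int64(0)), (np.int64(-30), np.int64(21)), (np.int64(-29), np.int64(35)), (np.int64(-28), np.int64(18)), (np.int64(-27), np.int64(17)), (np.int64(-26), np.int64(18)), (np.int64(-25), np.int64(14)), (np.int64(-24), np.int64(1)), (np.int64(-23), np.int64(0)), (np.int64(-22), np.int64(0)), (np.int64(-21), np.int64(0)), (np.int64(-20), np.int64(0)), (np.int6
[... 810 characters left out ...]
), (np.int64(-16), np.int64(0)), (np.int64(-14), np.int64(0)), (np.int64(-12), np.int64(0)), (np.int64(-10), np.int64(0)), (np.int64(-8), np.int64(0)), (np.int64(-6), np.int64(0)), (np.int64(-4), np.int64(0)), (np.int64(-2), np.int64(0)), (np.int64(0), np.int64(0)), (np.int64(2), np.int64(0)), (np.int64(4), np.int64(0)), (np.int64(6), np.int64(0)), (np.int64(8), np.int64(0)), (np.int64(10), np.int64(0)), (np.int64(12), np.int64(0)), (np.int64(14), np.int64(0)), (np.int64(16), np.int64(3)), (np.int64(18), np.int64(10)), (np.int64(20), np.int64(21)), (np.int64(22), np.int64(14)), (np.int64(24), np.int64(0)), (np.int64(26), np.int64(0)), (np.int64(28), np.int64(0)), (np.int64(30), np.int64(0))]
```

servo_tool(
  motion=[
    [[4.6,0,0,0.6,1],[4.6,0,0,0.6,1],[4.6,0,3,0.6,1],[4.6,0,5.5,0.6,1],[4.6,0,5.5,0.6,1]],
  ],
)

```text
time_s: 5.55
eef_pos: [0.4544, -0.1974, 0.1528]
eef_rot: [-0.003, 0.656, 0.755, -0.0]
wrist_force: [-0.4, 0.0, -0.4]
opening: 0.101
grasp_force: 59.4
```

servo_tool(
  motion=[
    [[0,0,0,0,1],[0,0,0,0,1],[0,0,0,0,1],[0,0,0,0,1]],
  ],
)

```text
time_s: 5.95
eef_pos: [0.4569, -0.1999, 0.1569]
eef_rot: [0.001, 0.657, 0.754, 0.0]
wrist_force: [-0.2, -0.2, -1.4]
opening: 0.104
grasp_force: 59.4
```

```bash
cat > m.py <<'E'
from h import *
c=snap("wrist"); pickle.dump(c,open("w4.pkl","wb")); save(c,"pics/w4.png",(180,120,380,330),2.8); P=cloud(c)
a=np.radians(8.0); ex=np.array([np.cos(a),np.sin(a)]); ey=np.array([-ex[1],ex[0]]); o=np.array([.4756,-.1949])
L=np.dstack([(P[...,:2]-o)@ex*1000,(P[...,:2]-o)@ey*1000,P[...,2]*1000])
for r in range(150,330,8):
    row=L[r,240:320]; m=(row[:,2]>64)&(row[:,2]<215)&(abs(row[:,0]+20)<4)
    q=row[m]
    if len(q): print(r,len(q),q.min(0).round(1),q.max(0).round(1))
m=(L[...,2]>56.5)&(L[...,2]<59.5)&(L[...,0]<0)&(L[...,1]>8)&(L[...,1]<15); q=L[m]
h,e=np.histogram(q[:,0],bins=np.arange(-34,0,1)); print(dict(zip(e[:-1].astype(int).tolist(),h.tolist())))
bands(c,(.4954,-.1921),.02,[(.088,.095)],"w")
plan(.4558,-.1977,.2,8)
E
python3 m.py
```

```text
222 8 [-21.5  13.   86.3] [-17.   13.9  88.8]
230 8 [-21.3  13.2 100.8] [-17.2  13.7 102.2]
238 9 [-21.8  12.7 111.7] [-17.3  13.9 114.6]
246 10 [-21.6  12.6 122.3] [-16.9  13.6 124.6]
254 10 [-21.5  10.9 128.5] [-17.   12.1 130.9]
262 10 [-21.6   6.5 128.8] [-16.9   7.3 130.3]
270 17 [-23.7   4.9 134.4] [-16.    9.9 143.5]
278 18 [-24.    5.1 142.5] [-16.2   9.6 150.2]
286 18 [-23.8   5.  149.5] [-16.3   9.3 156.5]
294 19 [-24.    3.1 153.1] [-16.4   9.8 163.5]
302 19 [-23.8  -1.1 153.1] [-16.4   9.9 169.1]
310 19 [-23.8  -5.1 153.4] [-16.4   6.2 169.2]
318 19 [-23.9  -9.7 153.1] [-16.3   2.  168.6]
326 3 [-24.  -12.7 155. ] [-23.6  -2.  168.5]
{-34: 0, -33: 0, -32: 0, -31: 0, -30: 11, -29: 16, -28: 9, -27: 19, -26: 9, -25: 7, -24: 2, -23: 0, -22: 0, -21: 0, -20: 0, -19: 0, -18: 0, -17: 0, -16: 6, -15: 8, -14: 20, -13: 8, -12: 9, -11: 18, -10: 10, -9: 10, -8: 16, -7: 8, -6: 18, -5: 9, -4: 9, -3: 18, -2: 9}
w 0.088 0.095 359 0.09 [ 495.6 -191.6] [10.2 15.9] 6.6
t 6.0 p [ 0.4567 -0.1998  0.1566] yang 7.9 shift cm [ 0.21 -0.06 -4.34] twist -0.1 tilt [-0.0011  0.001 ] F [ 0.1 -1.   0. ] op 0.104 gf 59.38589036464691
```

View pics/w4.png

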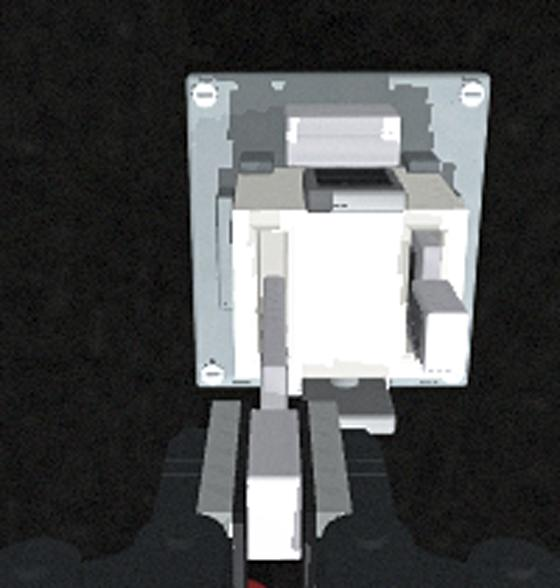

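The crop shows the blade (275,340) over the free slot (272,300), about 0.6 mm to +x and 2 mm short in +y. I correct that and descend.

servo_tool(
  motion=[
    [[0.22,-0.06,0,0.1,1],[0.22,-0.06,0.7,0.1,1],[0.22,-0.06,1.2,0.1,1],[0.22,-0.06,1.2,0.1,1],[0.22,-0.06,1.2,0.1,1]],
  ],
)

```text
time_s: 6.5
eef_pos: [0.4552, -0.1972, 0.1433]
eef_rot: [-0.0, 0.657, 0.754, -0.0]
wrist_force: [-0.2, 0.1, -0.3]
opening: 0.106
grasp_force: 59.4
```

```bash
python3 m.py
```

```text
222 8 [-22.9  15.8  72.1] [-18.4  16.8  74.9]
230 8 [-22.7  16.1  86.9] [-18.6  16.8  88.8]
238 9 [-23.2  15.6  98. ] [-18.7  16.9 101.1]
246 10 [-23.   15.9 109.6] [-18.3  17.2 112.4]
254 10 [-22.9  14.  115.2] [-18.3  15.2 117.8]
262 10 [-22.9   9.2 114.8] [-18.3  10.8 118. ]
270 17 [-23.8   8.2 121.5] [-16.1  13.  130.2]
278 17 [-23.7   8.1 129.1] [-16.2  11.  134.1]
286 19 [-24.    7.8 135.8] [-16.   12.1 142.8]
294 19 [-23.9   5.9 139.4] [-16.3  12.6 149.7]
302 20 [-24.    2.1 140. ] [-16.   12.  154.6]
310 19 [-23.6  -2.5 139.5] [-16.    9.  155.6]
318 18 [-23.6  -6.8 139.5] [-16.2   2.6 152.1]
326 2 [-16.3  -9.4 141.9] [-16.3  -0.3 153.4]
{-34: 0, -33: 0, -32: 0, -31: 0, -30: 10, -29: 8, -28: 18, -27: 10, -26: 18, -25: 6, -24: 0, -23: 0, -22: 0, -21: 0, -20: 0, -19: 0, -18: 0, -17: 0, -16: 4, -15: 18, -14: 9, -13: 19, -12: 9, -11: 16, -10: 13, -9: 14, -8: 15, -7: 9, -6: 18, -5: 8, -4: 18, -3: 9, -2: 18}
w 0.088 0.095 400 0.0899 [ 495.5 -191.5] [10.5 16.2] 6.6
t 6.55 p [ 0.4554 -0.1973  0.1436] yang 7.8 shift cm [-0.04  0.03 -5.64] twist -0.2 tilt [ 0.0003 -0.0003] F [ 0.1  0.  -0.9] op 0.103 gf 59.385804533958435
```

servo_tool(
  motion=[
    [[-0.05,0.05,0,0,1],[-0.05,0.05,0.5,0,1],[-0.05,0.05,1.0,0,1],[-0.05,0.05,1.5,0,1],[-0.05,0.05,1.5,0,1]],
  ],
)

```text
time_s: 7.05
eef_pos: [0.4554, -0.1973, 0.1277]
eef_rot: [-0.001, 0.657, 0.754, -0.0]
wrist_force: [-0.3, 0.2, -0.7]
opening: 0.103
grasp_force: 59.4
```

```bash
python3 m.py
```

```text
230 8 [-22.6  15.9  71.2] [-18.5  16.7  73.2]
238 9 [-23.1  15.   81.4] [-18.6  16.8  85.5]
246 10 [-22.8  15.1  92.5] [-18.1  16.7  96.1]
254 10 [-22.8  13.8  99.5] [-18.2  14.9 101.9]
262 10 [-22.8   9.3  99.7] [-18.2  10.4 101.8]
270 16 [-23.7   7.7 105.2] [-16.2   9.1 107.8]
278 18 [-24.    7.9 113.4] [-16.2  11.9 120.5]
286 18 [-23.8   7.3 119.6] [-16.1   8.6 121.7]
294 19 [-23.8   5.8 123.9] [-16.1  12.5 134.3]
302 18 [-23.8   1.5 123.7] [-16.2  10.  136.2]
310 19 [-23.9  -2.7 123.8] [-16.1   6.3 136.4]
318 19 [-23.9  -6.7 124.3] [-16.1   2.6 136.6]
326 2 [-16.2  -8.6 127.4] [-16.1  -0.4 137.9]
{-34: 0, -33: 0, -32: 0, -31: 0, -30: 13, -29: 10, -28: 22, -27: 15, -26: 14, -25: 10, -24: 0, -23: 0, -22: 0, -21: 0, -20: 0, -19: 0, -18: 0, -17: 0, -16: 7, -15: 9, -14: 21, -13: 9, -12: 20, -11: 16, -10: 15, -9: 20, -8: 10, -7: 21, -6: 11, -5: 21, -4: 17, -3: 14, -2: 20}
w 0.088 0.095 470 0.0899 [ 495.5 -191.8] [10.3 16.4] 7.6
t 7.1 p [ 0.4556 -0.1975  0.1281] yang 7.8 shift cm [-0.02  0.01 -7.19] twist -0.2 tilt [ 0.001 -0.001] F [-0.5 -1.  -0. ] op 0.101 gf 59.38615679740906
```

servo_tool(
  motion=[
    [[0,0.05,0.7,0,1],[0,0.05,1.4,0,1],[0,0.05,2.1,0,1],[0,0.05,2.8,0,1],[0,0.05,3.2,0,1]],
  ],
)

```text
time_s: 7.6
eef_pos: [0.4561, -0.1974, 0.0957]
eef_rot: [-0.001, 0.657, 0.754, -0.0]
wrist_force: [-0.1, -0.1, -0.2]
opening: 0.101
grasp_force: 59.4
```

servo_tool(
  motion=[
    [[0,0,0,0,1],[0,0,0.1,0,1],[0,0,0.2,0,1],[0,0,0.2,0,1]],
  ],
)

```text
time_s: 8.0
eef_pos: [0.4566, -0.1978, 0.0949]
eef_rot: [0.0, 0.657, 0.754, 0.0]
wrist_force: [-0.4, 0.3, -0.1]
opening: 0.098
grasp_force: 59.4
```

```bash
python3 m.py|tail -6
```

```text
310 19 [-23.9  -3.3  91. ] [-16.4   7.9 106.6]
318 19 [-23.9  -7.2  91.6] [-16.3   4.2 106.8]
326 3 [-23.9  -9.9  93.9] [-23.6   0.7 107.3]
{-34: 0, -33: 0, -32: 0, -31: 0, -30: 13, -29: 23, -28: 24, -27: 25, -26: 20, -25: 10, -24: 5, -23: 0, -22: 2, -21: 0, -20: 0, -19: 0, -18: 0, -17: 2, -16: 9, -15: 26, -14: 24, -13: 18, -12: 16, -11: 23, -10: 24, -9: 23, -8: 24, -7: 21, -6: 18, -5: 19, -4: 25, -3: 22, -2: 23}
w 0.088 0.095 616 0.0899 [ 495.4 -191.1] [10.3 15.5] 8.9
t 8.05 p [ 0.4566 -0.1978  0.0949] yang 7.8 shift cm [  0.02  -0.08 -10.51] twist -0.2 tilt [-0.0003  0.0003] F [-1.   0.3 -0.2] op 0.103 gf 59.38167929649353
```

Tab top is about 91.5, so roughly 1.5 mm to go to 90. I press gently to contact.

servo_tool(
  motion=[
    [[0,0,0.1,0,1],[0,0,0.2,0,1],[0,0,0.25,0,1],[0,0,0.25,0,1],[0,0,0.25,0,1]],
  ],
)

```text
time_s: 8.55
eef_pos: [0.4568, -0.1979, 0.0929]
eef_rot: [0.0, 0.657, 0.754, -0.0]
wrist_force: [-1.2, 0.5, 4.7]
opening: 0.104
grasp_force: 60.3
```

```bash
python3 m.py|tail -6
```

```text
310 19 [-23.7  -3.5  88.8] [-16.2   8.2 105.2]
318 19 [-23.7  -7.7  89.2] [-16.2   4.8 105.7]
326 3 [-23.8 -10.2  91.6] [-2.350e+01  1.000e-01  1.046e+02]
{-34: 0, -33: 0, -32: 0, -31: 0, -30: 18, -29: 20, -28: 24, -27: 24, -26: 22, -25: 16, -24: 3, -23: 0, -22: 0, -21: 0, -20: 0, -19: 0, -18: 0, -17: 2, -16: 13, -15: 22, -14: 17, -13: 19, -12: 23, -11: 23, -10: 21, -9: 25, -8: 26, -7: 21, -6: 20, -5: 21, -4: 23, -3: 24, -2: 21}
w 0.088 0.095 585 0.0899 [ 495.5 -190.6] [10.4 14.8] 6.9
t 8.6 p [ 0.4567 -0.1979  0.0928] yang 7.81 shift cm [  0.02  -0.09 -10.72] twist -0.19 tilt [-0.0004  0.0004] F [-1.7 -0.2  4.3] op 0.102 gf 60.25843620300293
```

Contact at 4.7 N and the tab top is level with its neighbour (about 90): the plate is home. Release to about 25 mm and rise.

servo_tool(
  motion=[
    [[0,0,0,0,0.7],[0,0,0,0,0.45],[0,0,0,0,0.42],[0,0,0,0,0.42],[0,0,0,0,0.42]],
  ],
)

```text
time_s: 9.1
eef_pos: [0.4565, -0.1977, 0.0922]
eef_rot: [-0.0, 0.657, 0.754, 0.0]
wrist_force: [-0.2, -0.2, -1.0]
opening: 0.289
grasp_force: 0.0
```

servo_tool(
  motion=[
    [[0,0,-1,0,0.42],[0,0,-3,0,0.42],[0,0,-7,0,0.42],[0,0,-11,0,0.42],[0,0,-11,0,0.42]],
  ],
)

```text
time_s: 9.6
eef_pos: [0.4596, -0.1999, 0.209]
eef_rot: [0.006, 0.657, 0.754, 0.0]
wrist_force: [0.5, -0.8, 0.0]
opening: 0.288
grasp_force: 0.0
```

Run:
```python
from h import *
plan(.4756,-.1949,.2,8)
```

```text
t 9.6 p [ 0.4596 -0.1999  0.209 ] yang 7.82 shift cm [0.28 1.65 0.91] twist -0.18 tilt [-0.0081  0.0082] F [ 0.5 -0.8  0. ] op 0.288 gf 0.0
```

servo_tool(
  motion=[
    [[0,1.9,0,89.8,-0.5],[0,1.9,0,89.8,-1],[0,1.9,0,89.8,-1],[0,1.9,0,89.8,-1],[0,1.9,0,89.8,-1]],
  ],
)

```text
time_s: 10.1
eef_pos: [0.4752, -0.195, 0.2023]
eef_rot: [-0.0, 0.889, 0.458, -0.0]
wrist_force: [-0.2, 0.4, -0.6]
opening: 0.998
grasp_force: 0.0
```

Run:
```python
from h import *
plan(.4756,-.1949,.2,-82)
```

```text
t 10.1 p [ 0.4752 -0.195   0.2023] yang -35.52 shift cm [0.03 0.03 0.23] twist 46.48 tilt [-0.     -0.0001] F [-0.2  0.4 -0.6] op 0.998 gf 0.0
```

servo_tool(
  motion=[
    [[0,0,0,46.5,-1],[0,0,0,46.5,-1],[0,0,0,46.5,-1],[0,0,0,46.5,-1],[0,0,0,46.5,-1]],
  ],
)

```text
time_s: 10.6
eef_pos: [0.4752, -0.195, 0.2023]
eef_rot: [-0.0, 0.995, 0.1, -0.0]
wrist_force: [-0.0, -0.1, -0.4]
opening: 0.999
grasp_force: 0.0
```

servo_tool(
  motion=[
    [[0,0,0,3,-1],[0,0,0,3,-1],[0,0,0,3,-1],[0,0,0,3,-1]],
  ],
)

```text
time_s: 11.0
eef_pos: [0.4753, -0.1951, 0.2023]
eef_rot: [0.0, 0.997, 0.078, -0.0]
wrist_force: [0.5, 0.7, 0.9]
opening: 1.001
grasp_force: 0.0
```

```bash
cat > m2.py <<'E'
from h import *
c=snap("wrist"); pickle.dump(c,open("w5.pkl","wb")); save(c,"pics/w5.png")
bands(c,(.4756,-.1949),.08,[(.005,.011),(.056,.060),(.0725,.0765)],"w")
bands(c,(.4954,-.1921),.014,[(.087,.093)],"seated"); bands(c,(.4558,-.1977),.014,[(.087,.093)],"loaded")
P=cloud(c).reshape(-1,3); a=np.radians(8);ex=np.array([np.cos(a),np.sin(a)]);ey=np.array([-ex[1],ex[0]])
L=np.c_[(P[:,:2]-[.4756,-.1949])@ex,(P[:,:2]-[.4756,-.1949])@ey,P[:,2]]*1000
for s in(1,-1):
    q=L[(L[:,2]>72)&(L[:,2]<76)&(s*L[:,1]>20)&(s*L[:,1]<38)&(abs(L[:,0])<16)]
    if len(q): print("pad",s,len(q),np.percentile(q,[2,98],axis=0).round(1))
plan(.4756,-.1949,.2,-82)
E
python3 m2.py
```

```text
w 0.005 0.011 3241 0.008 [ 475.8 -195.3] [ 92.3 104.3] 8.0
w 0.056 0.06 2570 0.058 [ 476.  -195.4] [60.4 62.4] 7.5
w 0.0725 0.0765 431 0.0739 [ 481.  -194.9] [40.3 64.5] 6.5
seated 0.087 0.093 271 0.0899 [ 495.9 -192.3] [ 9.8 15.4] 8.0
loaded 0.087 0.093 245 0.0898 [ 457.  -198.1] [10.  15.3] 9.4
pad 1 188 [[-10.8  26.5  72.4]
 [ 11.4  31.7  75.3]]
pad -1 203 [[-10.8 -32.6  72.4]
 [ 12.1 -26.8  75.4]]
t 11.05 p [ 0.4753 -0.1951  0.2023] yang -81.09 shift cm [ 0.03 -0.01  0.23] twist 0.91 tilt [-0. -0.] F [-0.1 -0.1 -0.1] op 1.008 gf 0.0
```

View pics/w5.png

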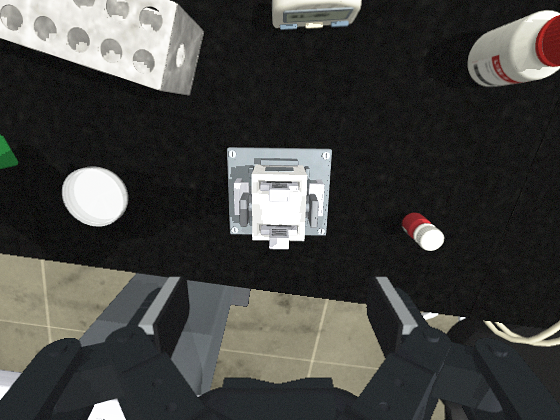

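The loaded and seated tabs both stand at 89.9 with 40 mm spacing. The cassette at (279,200) is centred between the open jaws. I descend over the catches.

servo_tool(
  motion=[
    [[0.03,0,4,0.9,-1],[0.03,0,8,0.9,-1],[0.03,0,9.5,0.9,-1],[0.03,0,9.5,0.9,-1],[0.03,0,9.5,0.9,-1]],
  ],
)

```text
time_s: 11.55
eef_pos: [0.4759, -0.1953, 0.1077]
eef_rot: [0.0, 0.998, 0.07, 0.0]
wrist_force: [0.1, -0.2, 0.8]
opening: 1.001
grasp_force: 0.0
```

Run:
```python
from h import *
plan(.4758,-.1952,.064,-82)
c=snap("wrist"); bands(c,(.4756,-.1949),.08,[(.005,.011),(.056,.060),(.0725,.0765)],"w")
plan(.4758,-.1952,.064,-82)
```

```text
t 11.55 p [ 0.4759 -0.1953  0.1077] yang -82.02 shift cm [-0.01 -0.01  4.37] twist -0.02 tilt [0.0002 0.0001] F [ 0.1 -0.2  0.8] op 1.001 gf 0.0
w 0.005 0.011 5273 0.008 [ 476.  -195.1] [ 92.2 104.2] 8.0
w 0.056 0.06 5067 0.058 [ 476. -195.] [60.7 64.1] 7.9
w 0.0725 0.0765 1041 0.0739 [ 480.9 -194.3] [41.1 65. ] 8.3
t 11.6 p [ 0.4764 -0.1957  0.1085] yang -82.03 shift cm [-0.06 -0.06  4.45] twist -0.03 tilt [0.0014 0.0014] F [-0.5 -0.8  0.1] op 0.998 gf 0.0
```

servo_tool(
  motion=[
    [[0,0,2,0,-1],[0,0,3.5,0,-1],[0,0,4.4,0,-1],[0,0,4.4,0,-1],[0,0,4.4,0,-1]],
  ],
)

```text
time_s: 12.1
eef_pos: [0.4762, -0.1955, 0.0642]
eef_rot: [0.0, 0.998, 0.069, 0.001]
wrist_force: [-0.2, -0.7, -0.2]
opening: 1.002
grasp_force: 0.0
```

servo_tool(
  motion=[
    [[0,0,0,0,-0.6],[0,0,0,0,-0.3],[0,0,0,0,0],[0,0,0,0,0.5],[0,0,0,0,1]],
  ],
)

```text
time_s: 12.6
eef_pos: [0.4768, -0.1959, 0.0652]
eef_rot: [0.001, 0.998, 0.069, 0.001]
wrist_force: [-2.3, 1.4, 10.2]
opening: 0.539
grasp_force: 63.0
```

servo_tool(
  motion=[
    [[0,0,0,0,1],[0,0,0,0,1],[0,0,0,0,1]],
  ],
)

```text
time_s: 12.9
eef_pos: [0.4768, -0.1958, 0.0652]
eef_rot: [0.001, 0.998, 0.069, 0.001]
wrist_force: [-1.0, 1.0, 11.0]
opening: 0.539
grasp_force: 63.0
```

Run:
```python
from h import *
plan(.4758,-.1952,.064,-82)
c=snap("wrist"); save(c,"pics/w6.png"); P=cloud(c).reshape(-1,3); a=np.radians(8);ex=np.array([np.cos(a),np.sin(a)]);ey=np.array([-ex[1],ex[0]])
L=np.c_[(P[:,:2]-[.4758,-.1952])@ex,(P[:,:2]-[.4758,-.1952])@ey,P[:,2]]*1000
for s in(1,-1):
    q=L[(L[:,2]>71)&(L[:,2]<76)&(s*L[:,1]>12)&(s*L[:,1]<38)&(abs(L[:,0])<14)]
    if len(q): print("pad",s,len(q),np.percentile(q,[2,98],axis=0).round(1))
```

```text
t 12.9 p [ 0.4768 -0.1958  0.0652] yang -82.03 shift cm [-0.09 -0.08  0.12] twist -0.03 tilt [0.0022 0.002 ] F [-1.  1. 11.] op 0.539 gf 63.04197818040848
pad 1 874 [[-10.2  18.3  71.2]
 [ 12.3  35.5  75.7]]
pad -1 865 [[-10.2 -35.5  71.3]
 [ 12.4 -18.1  75.5]]
```

View pics/w6.png

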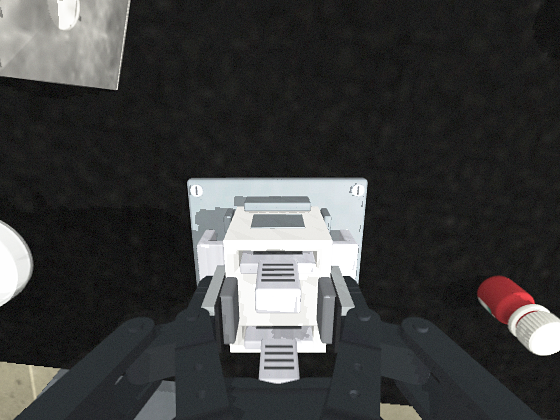

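Both pads have moved in from 26.5 to 18.2 mm, so the catches are fully pressed; the fingers hold them at (215,300) and (345,300). Lift slowly.

servo_tool(
  motion=[
    [[0,0,-0.4,0,1],[0,0,-0.8,0,1],[0,0,-1.2,0,1],[0,0,-1.6,0,1],[0,0,-2,0,1]],
  ],
)

```text
time_s: 13.45
eef_pos: [0.4755, -0.195, 0.0834]
eef_rot: [-0.0, 0.998, 0.069, -0.0]
wrist_force: [-0.7, 0.4, -3.1]
opening: 0.538
grasp_force: 62.1
```

Run:
```python
from h import *
plan(.4762,-.1955,.164,-82)
```

```text
t 13.45 p [ 0.4755 -0.195   0.0834] yang -82.04 shift cm [ 0.06  0.06 -8.06] twist -0.04 tilt [-0.0003 -0.0002] F [-0.7  0.4 -3.1] op 0.538 gf 62.05939739942551
```

servo_tool(
  motion=[
    [[0,0,-1.2,0,1],[0,0,-2.4,0,1],[0,0,-3.8,0,1],[0,0,-5.2,0,1],[0,0,-6.6,0,1]],
  ],
)

```text
time_s: 13.95
eef_pos: [0.4758, -0.1952, 0.1509]
eef_rot: [0.0, 0.998, 0.069, 0.0]
wrist_force: [-0.3, -0.4, -3.4]
opening: 0.538
grasp_force: 62.1
```

servo_tool(
  motion=[
    [[0,0,-0.8,0,1],[0,0,-1.4,0,1],[0,0,-1.4,0,1],[0,0,-1.4,0,1],[0,0,-1.4,0,1]],
  ],
)

```text
time_s: 14.45
eef_pos: [0.4752, -0.1948, 0.1625]
eef_rot: [-0.0, 0.998, 0.069, -0.001]
wrist_force: [0.2, 0.8, -3.4]
opening: 0.535
grasp_force: 62.1
```

servo_tool(
  motion=[
    [[0,0,0,0,1],[0,0,0,0,1],[0,0,0,0,1],[0,0,0,0,1],[0,0,0,0,1]],
  ],
)

```text
time_s: 14.95
eef_pos: [0.4756, -0.1951, 0.1632]
eef_rot: [-0.0, 0.998, 0.069, -0.0]
wrist_force: [0.1, 0.2, -2.7]
opening: 0.539
grasp_force: 62.1
```

Run:
```python
from h import *
plan(.4762,-.1955,.164,-82)
c=snap("wrist"); s=snap("scene"); cv2.imwrite("pics/fin.png",np.hstack([cv2.resize(c["pixels"][:,:,::-1],(400,300)),cv2.resize(s["pixels"][150:330,200:440,::-1],(400,300))]))
bands(c,(.476,-.195),.04,[(.154,.162),(.186,.194)])
```

```text
t 14.95 p [ 0.4756 -0.1951  0.1632] yang -82.04 shift cm [ 0.05  0.05 -0.08] twist -0.04 tilt [-0.0001 -0.0001] F [ 0.1  0.2 -2.7] op 0.539 gf 62.11467236280441
 0.154 0.162 7000 0.1562 [ 474.7 -194.4] [61.3 73.3] 7.9
 0.186 0.194 3154 0.1883 [ 479.8 -194.2] [42.4 79.3] 8.2
```

View pics/fin.png

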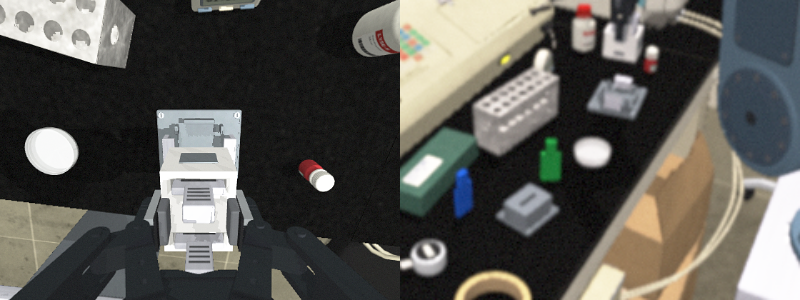

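The cassette, with both plates in it, hangs level in the gripper (left 200,205; right 625,40). Its top is at 156 mm, so it has risen about 98 mm from the dock (right 618,97). The stand (527,210) is empty and the bystanders look undisturbed.

```bash
python3 -c "
from bench import ctrl
print(ctrl.hand_in())"
```

```text
the job is handed in; nothing more can be done
None
```

The plate is fully down in the cassette's empty slot. The cassette, with both plates in it, is held level by its pinched catches about 10 cm above the dock, and the job was handed in at about 15 s.

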